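Take the snap-fit battery cover off a bench scale

ROBOT

A 6-joint arm with a two-finger parallel gripper is mounted at the origin on the work surface; the furniture and walls round the work are solid. World frame = base frame: x ahead of the robot, y to its left, z up, the work surface at z = 0. Lengths are in m, angles in rad, forces in N, time in s.
With the tool pointing down it reaches from about 0.35 to 0.975 m from the base axis. Payload 4.9 kg.
Tool frame: the origin (TCP) lies between the finger pads, 19 mm behind the fingertips; this is the grasp point; z points along the fingers, y is the line along which they close (so a half turn about z gives the same grasp; the last joint's range is limited). The gripper opens to 85 mm and grips with 20 to 120 N. Pads are 22 mm wide; open, the fingers measure 114 mm over their backs; the gripper's body (76 mm by 85 mm) begins 54 mm behind the grasp point. The pads swing forward as they close: fully open they stand 13 mm farther back than shut.
Start: joints at [1.185, 0.053, 1.613, -0, 1.476, -0.119], TCP at [0.165, 0.603, 0.25] pointing down, gripper open.
Joint ranges: [-3.01, 3.01], [-1.01, 2.22], [0.06, 2.58], [-1.02, 4.17], [0.09, 2.62], [-3.14, 3.14]. Speed limits (rad/s): [2.57, 2.57, 3.14, 3.14, 3.14, 3.14].

INTERFACE

Orientations are given as a unit quaternion [x, y, z, w].
In Python, from station import bot gives the robot as it stands. The module is installed in compiled form; this text tells all that it offers.
- The arm moves only by the tool send_rows, never from a script. Its argument "plan" is one flat list of numbers, 5 for each row, row after row: the shift along the tool's x, y, z in mm, then the turn about the tool's z in degrees, then the opening in per cent of the stroke, from 0 (shut) to 100 (fully open). A call has 1 to 8 rows; each row is the pose to reach, as a shift and turn from the pose commanded when the call began, along the tool's axes at that moment; what a row does not reach only later rows make up. A row lasts 1/8 s, in which the tool goes at most 62.5 mm and 10.7 degrees, less where a joint would pass 70% of its speed; a pose out of reach is approached as far as the arm can. A call with a gripper value outside its range is refused whole. The fingers move at their own pace and stop on an object; "force" is the grip in N (left out, the last holds). Time passes only in rows, so rows that repeat a pose let the fingers close. It gives the time, the measured TCP pose, the force, the opening and the grip force at its end, in the units of the state.
- bot.get_obs(): the state, without advancing time (a new reading comes with each control period).
- bot.camera(name): name is "side" or "top" or "wrist"; returns (picture, depth): 384x512x3 uint8, red, green, blue; 384x512 float32, m along the optical axis (not along the pixel's ray), 0 where there is no reading.
- bot.calibration(name): a dict with "fx", "fy", "cx", "cy" (pixels), "R" (3x3) and "t" (3): a world point X has camera coordinates R X + t. Camera axes: x right, y down, z forward; pixel columns grow to the right and rows downward; lengths in m; the calibration is good to about 2 mm. A picture is of the moment at which its call begins: read the wrist's pose just before it. calibration takes no time and is no camera call; for the wrist camera it gives the pose at the moment of the call.
- bot.hand_in(): hands the job in; it is judged then, once.
The state is a dict: "clock": time; "qpos": joint angles; "dq": joint speeds; "joint_torque": joint torques, N m; "position": TCP position; "eef_rot": TCP orientation; "ft_force": force on the tool from outside, world axes, zero at the start; "wrist_torque": the same for the moment, N m; "opening": opening from 0.0 (shut) to 1.0 (fully open); "grip_force": force on a finger pad.
Only numpy, scipy, OpenCV 4.12 (cv2) and the standard library are available. Lean on these libraries where they do the work, as an engineer would, in place of code of your own. Each camera call takes 0.05 s, during which the arm holds its last target. There are 200 camera calls.

TASK

The glaze scale lies on its back for a battery change. Pinch the two upright side tabs of its black battery cover together, keep them pinched while you slide the cover toward the end bar until you feel it just come against the rubber buffer, without squashing the buffer flat, then lift it straight off and set it gently, flat and right way up, in the middle of the terracotta tile, and let go. Never force the cover, neither against the catches, the frame nor the buffer, and leave the other things where they stand.

Things in the scene. Friction and masses are not known exactly. Their poses are not given: they have to be found in the camera images.
- case: Grey scale housing lying on its back, 192 x 128 mm, fixed. Origin: centre of its underside, z up, x along the 192 mm side. Flat deck 28 mm above the origin with an open battery bay under the cover, 6 mm rubber feet at its corners, guide rails along x (inner faces at y = +-39.5 mm). Its aluminium frame and rubber buffer belong to it. Force between cover and case must stay under 35 N.
- frame_line (a point): Fixed point of the case: deck centre (z 28 mm, x = y = 0). On the rails sits an aluminium frame, top 11 mm above the deck, immovable: a bridge over the cover's +x end, side lips over its lugs, an end bar with a springy buffer (2.5 N/mm, 5 mm travel, then solid) at the -x end. Where it sits along x differs and is not measured.
- slide_start (a point): Fixed point of the case: where the cover's origin is at the start (case x +12 mm, z 28 mm; up to 1.5 mm play). From here the cover slides to the case's -x by 8 to 34 mm, unknown, until it meets the buffer. It lifts freely only from 2 mm short of first touching the buffer up to the buffer's full travel; before that, bridge and lips hold it down.
- cover: Loose black battery cover, 0.1 to 0.17 kg: plate 100 (x) x 64 (y) x 6 mm, with 6 mm lugs sticking out sideways at its -x end. Origin: centre of the plate's underside, z up, axes parallel to the case's at the start. Two ribbed upright tabs stand on it; a tooth at each tab's foot, behind a catch of the case, stops it from sliding until that tab is pressed 3.5 to 5 mm.
- tabs (a point): Midway between the cover's two upright tabs, 34 mm above the cover's origin: a good TCP place to pinch them from above, closing along the cover's y. Each tab is 24 mm long in x, 5 mm thick; outer faces 52 mm apart (y = +-26 mm), 39 mm apart when fully pressed; tops 39 mm above the cover's origin. Keep fingertips at least 13 mm above that origin, clear of the frame.
- tab_a (a joint): Travel of the tab on the cover's +y side, m: 0 = sprung out, 0.0065 = pressed inward to its solid stop (2.4 N to start, 10 N at the stop); springs back when let go.
- tab_b (a joint): The same for the tab on the cover's -y side.
- tile: Plain terracotta tile, 160 (x) x 130 (y) x 8 mm, fixed flat on the bench. Origin: centre of its underside, z up; its top is 8 mm above the origin.
- canister_12: Bystander: black-capped film canister, 36 mm wide, 54 mm high. Origin: centre of its underside.
- canister_13: Bystander: black-capped film canister, 36 mm wide, 54 mm high. Origin: centre of its underside.
- buffer (a joint): How far the rubber buffer is squashed toward the end bar by the cover, m: 0 = untouched, 0.005 = squashed solid; 2.5 N per mm, springs back. The buffer's place is unknown. It must never be squashed by more than 4.5 mm (11 N).

How it is judged:
By the outcome, as a careful person would: the job done as asked, in the order asked, and still so for the second after the job is handed in, with the robot touching nothing.
It also fails if it takes over 48 s, if anything falls off the work surface, if the arm or the gripper's body presses on something with over 40 N, if the wrist force passes 120 N, or if a joint passes its speed limit or range.

## Working session

There is one attempt and no reset: what is moved stays moved. The work goes in short steps, Python scripts to look and compute and a tool call to move; the robot and the scene stay as the last step left them, time stands still between calls to the robot, and variables do not carry over. Pictures are saved under pics/ and viewed, at most 10 in all, crops included, and the job is handed in when it is done.

Besides the shell and the picture viewer there is one more tool, called after ">>>" as name(argument=value, ...), one argument or row to a line, values as JSON. send_rows: Moves the arm, as the interface text tells. Its arguments: {"type":"object","properties":{"plan":{"type":"array"},"force":{"type":"number"}},"required":["plan"]}

```bash
mkdir -p pics; python3 - <<'E'
from station import bot
import cv2,numpy as np
o=bot.get_obs();print(o)
ims=[]
for n in("top","side"):
    im,d=bot.camera(n);np.savez(f"{n}0.npz",im=im,d=d,**bot.calibration(n))
    c=bot.calibration(n);print(n,c)
    cv2.imwrite(f"pics/{n}0.png",im[:,:,::-1])
E
```

```text
{'clock': 0.0, 'qpos': array([ 1.18505538e+00,  5.33744053e-02,  1.61426802e+00, -2.45069595e-05,
        1.47597187e+00, -1.19013053e-01]), 'dq': array([ 6.99730610e-04, -9.50750531e-04, -7.18271996e-04, -9.70251225e-04,
       -1.83968024e-04,  1.94348729e-05]), 'joint_torque': array([ 2.29700081e-04, -3.93697250e+01, -3.70170879e+01, -1.33702706e-04,
        7.11031607e-03, -4.51980341e-06]), 'position': array([0.16453393, 0.60236588, 0.2487676 ]), 'eef_rot': array([ 1.32967736e-01,  9.91119851e-01, -9.81843890e-04, -2.40597147e-04]), 'ft_force': array([ 0.17256655, -0.60847426, -0.63107737]), 'wrist_torque': array([-0.08250403, -0.04508254, -0.02094292]), 'grip_force': 0.0, 'opening': 1.001170505446916}
top {'fx': 428.97601981147125, 'fy': 428.97601981147125, 'cx': 254.8341073020557, 'cy': 196.67543752252146, 'R': array([[ 1.55006679e-02, -9.99878244e-01,  1.79596877e-03],
       [-9.97377530e-01, -1.55888472e-02, -7.06756742e-02],
       [ 7.06950662e-02, -6.95738747e-04, -9.97497731e-01]]), 't': array([0.05846198, 0.47194336, 0.8985538 ])}
side {'fx': 417.1532919405203, 'fy': 417.1532919405203, 'cx': 254.45064988642903, 'cy': 189.54249080308838, 'R': array([[ 0.96065635, -0.27747607,  0.01209963],
       [-0.11496452, -0.43692324, -0.89212176],
       [ 0.25282905,  0.85563141, -0.45163299]]), 't': array([-0.41982256,  0.12690725,  0.76203392])}
```

View pics/top0.png

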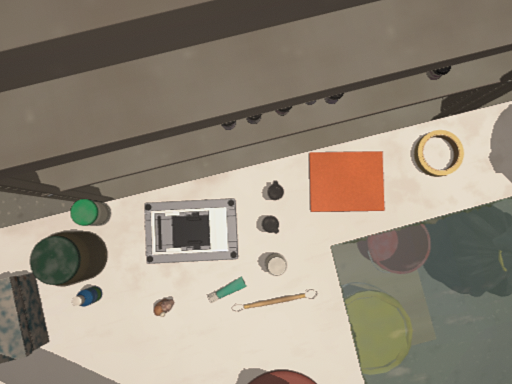

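View pics/side0.png

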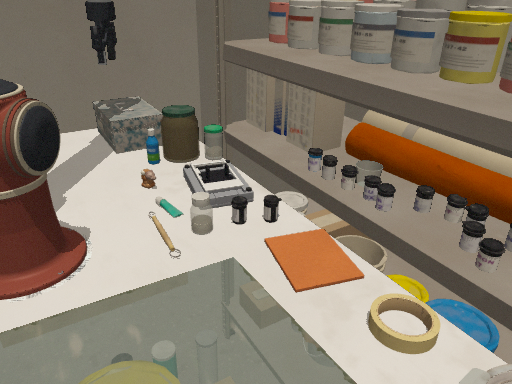

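```bash
cat > h.py <<'E'
import numpy as np,cv2
def ray(c,u,v,z):
    R=np.array(c['R']);t=np.array(c['t']);C=-R.T@t
    d=R.T@np.array([(u-c['cx'])/c['fx'],(v-c['cy'])/c['fy'],1.])
    return C+d*(z-C[2])/d[2]
def cloud(c,d):
    v,u=np.mgrid[:d.shape[0],:d.shape[1]]
    P=np.stack([(u-c['cx'])/c['fx']*d,(v-c['cy'])/c['fy']*d,d],-1)
    return (P-np.array(c['t']))@np.array(c['R'])
E
python3 - <<'E'
from h import *
c=np.load('top0.npz');im=c['im'];P=cloud(c,c['d'])
hsv=cv2.cvtColor(im,cv2.COLOR_RGB2HSV)
m=cv2.inRange(hsv,(0,150,80),(15,255,255));n,l,s,ce=cv2.connectedComponentsWithStats(m)
k=[i for i in range(1,n) if s[i,4]>1500]
for i in k:
    p=P[l==i];print(s[i],p.mean(0),np.median(p[:,2]))
    r=cv2.minAreaRect(np.argwhere(l==i)[:,::-1].astype(np.float32));b=cv2.boxPoints(r)
    W=np.array([ray(c,*q,.008) for q in b]);print(W,W.mean(0))
# shelf heights along column x=190 and 347
for u in (100,190,270,347):print(u,[(v,P[v,u].round(3).tolist()) for v in (20,60,100,130,150,165,180,200)])
cv2.imwrite('pics/case0.png',cv2.resize(im[185:275,130:250,::-1],None,fx=6,fy=6,interpolation=cv2.INTER_CUBIC))
E
```

```text
[ 310  152   74   60 4257] [ 0.50762061 -0.13044997  0.012552  ] 0.00801841312520508
[[ 0.56957638 -0.05124764  0.008     ]
 [ 0.57436614 -0.20961047  0.008     ]
 [ 0.44722458 -0.21070686  0.008     ]
 [ 0.44254169 -0.05387102  0.008     ]] [ 0.5084272 -0.131359   0.008    ]
100 [(20, [0.558, 0.183, 0.62]), (60, [0.542, 0.196, 0.584]), (100, [0.59, 0.297, 0.307]), (130, [0.545, 0.295, 0.307]), (150, [0.52, 0.303, 0.282]), (165, [0.528, 0.383, 0.061]), (180, [0.497, 0.382, 0.059]), (200, [0.47, 0.468, -0.183])]
190 [(20, [0.567, 0.119, 0.605]), (60, [0.653, 0.166, 0.308]), (100, [0.592, 0.164, 0.307]), (130, [0.556, 0.169, 0.269]), (150, [0.561, 0.2, 0.063]), (165, [0.58, 0.252, -0.288]), (180, [0.537, 0.25, -0.283]), (200, [0.461, 0.202, 0.027])]
270 [(20, [0.578, 0.056, 0.584]), (60, [0.656, 0.047, 0.305]), (100, [0.594, 0.046, 0.306]), (130, [0.606, 0.037, 0.06]), (150, [0.627, 0.024, -0.285]), (165, [0.542, 0.034, -0.001]), (180, [0.509, 0.033, -0.001]), (200, [0.465, 0.033, 0.0])]
347 [(20, [0.718, -0.068, 0.306]), (60, [0.657, -0.068, 0.306]), (100, [0.671, -0.121, 0.061]), (130, [0.689, -0.197, -0.288]), (150, [0.578, -0.135, -0.002]), (165, [0.543, -0.132, 0.009]), (180, [0.511, -0.133, 0.008]), (200, [0.467, -0.132, 0.011])]
```

View pics/case0.png

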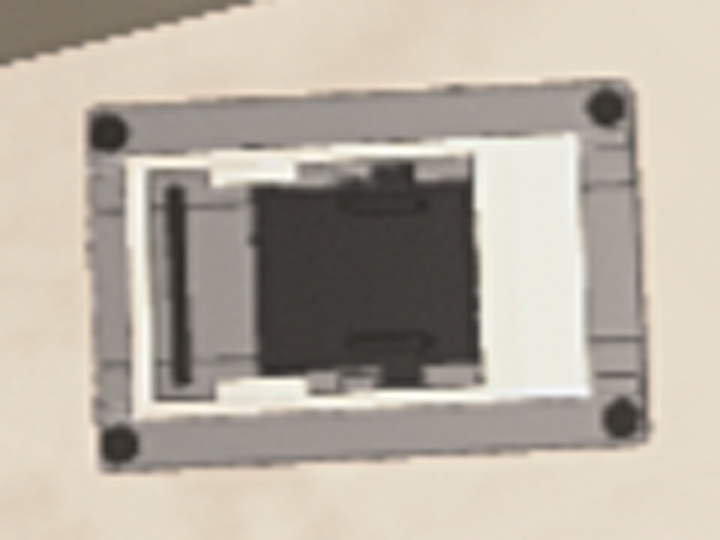

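```bash
python3 - <<'E'
from h import *
from scipy.spatial.transform import Rotation as Rn
c=np.load('top0.npz');im=c['im'];P=cloud(c,c['d'])
cr=lambda x,y:(130+(x+.5)/6-.5,185+(y+.5)/6-.5)
F=np.array([ray(c,*cr(*q),.034) for q in [(108,130),(605,105),(622,417),(120,442)]])
print(F,F.mean(0))
ex=(F[1]+F[2]-F[0]-F[3]);print('L',np.linalg.norm(ex)/2,'W',np.linalg.norm(F[0]+F[1]-F[2]-F[3])/2);ex/=np.linalg.norm(ex);ey=np.cross([0,0,1],ex);O=F.mean(0)
W2=F[0]+F[1]-F[2]-F[3];W2/=np.linalg.norm(W2);print('ex',ex,'yaw',np.degrees(np.arctan2(ex[1],ex[0])),'yaw from W',np.degrees(np.arctan2(W2[1],W2[0]))-90)
for nm,q,z in [('tabA',(385,204),.067),('tabB',(390,345),.067),('buf face top',(187,200),.034),('buf face bot',(190,375),.034),('cov edge top',(254,195),.034),('cov edge bot',(258,370),.034),('bridge edge',(478,270),.039),('endbar in',(152,280),.039)]:
    p=ray(c,*cr(*q),z);d=p-O;print(nm,p.round(4),(d@ex*1e3).round(1),(d@ey*1e3).round(1))
sub=P[200:255,140:245].reshape(-1,3);t=sub[(sub[:,2]>.058)&(sub[:,2]<.075)];print(len(t),t.mean(0),((t-O)@ex*1e3).round(0),((t-O)@ey*1e3).round(0),t[:,2].round(3))
hsv=cv2.cvtColor(im,cv2.COLOR_RGB2HSV)
q=np.array([0.13297,.99112,-.00098,-.00024]);print(Rn.from_quat(q).as_matrix().round(3))
# side cam view of case
s=np.load('side0.npz');cv2.imwrite('pics/sidecase.png',cv2.resize(s['im'][150:215,170:265,::-1],None,fx=8,fy=8,interpolation=cv2.INTER_CUBIC))
D=cloud(s,s['d'])
ed=P.reshape(-1,3);tall=ed[(ed[:,2]>.05)&(ed[:,0]<.5)&(ed[:,2]<.3)];
for lo in np.arange(-.3,.5,.05):
    k=tall[(tall[:,1]>lo)&(tall[:,1]<lo+.05)]
    k2=ed[(ed[:,2]>.2)&(ed[:,2]<.33)&(ed[:,1]>lo)&(ed[:,1]<lo+.05)]
    print(round(lo,2),'maxz x<.5',k[:,2].max().round(3) if len(k) else 0,'shelf min x',k2[:,0].min().round(3) if len(k2) else 0)
E
```

```text
[[0.44619988 0.28948422 0.034     ]
 [0.45761462 0.11668289 0.034     ]
 [0.34975357 0.10870264 0.034     ]
 [0.33851975 0.28177044 0.034     ]] [0.39802196 0.19916005 0.034     ]
L 0.1733049425544807 W 0.10805589049808616
ex [ 0.06534308 -0.99786286  0.        ] yaw -86.25344789912208 yaw from W -85.83551620176651
tabA [0.4214 0.1878 0.067 ] 12.9 22.6
tabB [0.3745 0.1849 0.067 ] 12.7 -24.4
buf face top [0.4223 0.2612 0.034 ] -60.4 28.3
buf face bot [0.3619 0.2583 0.034 ] -61.4 -32.2
cov edge top [0.4244 0.238  0.034 ] -37.1 28.9
cov edge bot [0.364  0.2349 0.034 ] -37.9 -31.7
bridge edge [0.3997 0.1591 0.039 ] 40.1 -1.0
endbar in [0.3945 0.2714 0.039 ] -72.3 1.2
70 [0.39682044 0.187438   0.06636893] [13. 15. 17. 20. 20.  2.  4.  5.  7.  9. 12. 14. 15. 17. 19. 22. 23. -1.
  1.  3.  5.  8. 10. 12. 13. 15. 18. 19. 21. 23.  1.  3.  4.  2.  3.  6.
  7.  9. 12. 13. 16. 18. 20. 21. 23. -1.  2.  4.  6.  7. 10. 12. 14. 16.
 17. 20. 22. 23. -1.  2.  4.  6.  7.  9. 11. 13. 15. 17. 19. 21.] [ 26.  26.  26.  25.  26.  24.  24.  24.  24.  24.  24.  24.  24.  24.
  23.  23.  23.  22.  22.  22.  22
[... 626 characters left out ...]
9 0.065 0.064 0.066 0.065 0.066 0.067 0.066 0.062]
[[-0.965  0.264 -0.001]
 [ 0.264  0.965 -0.002]
 [ 0.    -0.002 -1.   ]]
-0.3 maxz x<.5 0 shelf min x 0.669
-0.25 maxz x<.5 0 shelf min x 0.656
-0.2 maxz x<.5 0 shelf min x 0.642
-0.15 maxz x<.5 0 shelf min x 0.629
-0.1 maxz x<.5 0 shelf min x 0.615
-0.05 maxz x<.5 0 shelf min x 0.601
-0.0 maxz x<.5 0.084 shelf min x 0.587
0.05 maxz x<.5 0 shelf min x 0.574
0.1 maxz x<.5 0 shelf min x 0.56
0.15 maxz x<.5 0.07 shelf min x 0.546
0.2 maxz x<.5 0.065 shelf min x 0.533
0.25 maxz x<.5 0 shelf min x 0.519
0.3 maxz x<.5 0 shelf min x 0.506
0.35 maxz x<.5 0.3 shelf min x 0.492
0.4 maxz x<.5 0.3 shelf min x 0.478
0.45 maxz x<.5 0.285 shelf min x 0.466
```

View pics/sidecase.png

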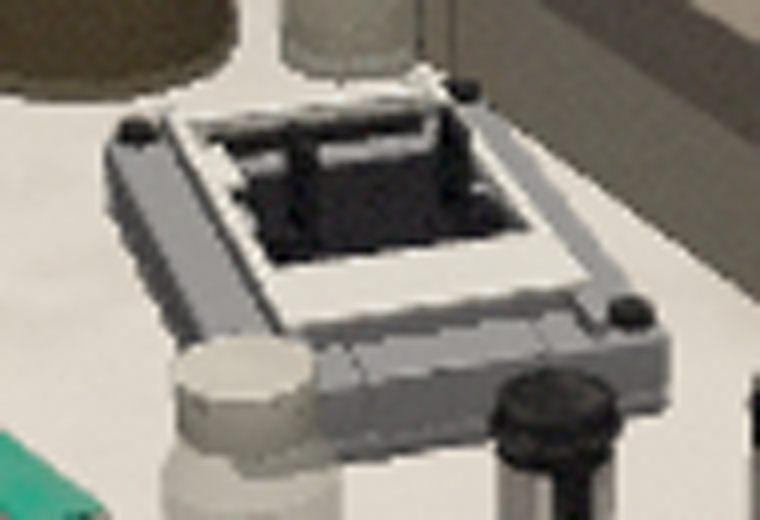

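>>> send_rows(
  plan=[-42,-42.5,6,8.9,100,-84,-85,15,17.7,100,-126,-127.5,30,26.6,90,-168,-170,45,35.4,90,-210,-212.5,60,44.2,90,-252,-255,75,53.1,90,-294,-297.5,85,62,90,-335,-340,95,70.8,90],
  force=25,
)

```text
clock: 1.1
position: [0.3986, 0.1847, 0.1544]
eef_rot: [0.684, 0.729, 0.0, 0.0]
ft_force: [0.6, 0.7, -0.1]
opening: 0.904
grip_force: 0.0
```

>>> send_rows(
  plan=[0,0,0,0,90,0,0,0,0,90,0,0,0,0,90],
)

```text
clock: 1.48
position: [0.3978, 0.1877, 0.1551]
eef_rot: [0.682, 0.732, 0.0, -0.0]
ft_force: [-0.5, 0.6, 0.3]
opening: 0.901
grip_force: 0.0
```

```bash
cat > st.py <<'E'
from h import *
from station import bot
from scipy.spatial.transform import Rotation as Rn
o=bot.get_obs();R=Rn.from_quat(o['eef_rot']).as_matrix()
print(o['clock'],o['position'].round(4),'yawY',np.degrees(np.arctan2(R[1,1],R[0,1])).round(2),'open',o['opening'],'grip',o['grip_force'],'F',o['ft_force'].round(2))
def rel(T): return (R.T@(np.array(T)-o['position'])*1e3).round(1)
E
python3 - <<'E'
from st import *
print(R.round(3)); print(rel([.398,.1865,.0625]))
c=bot.calibration('wrist');im,d=bot.camera('wrist');np.savez('w0.npz',im=im,d=d,**c)
print(c)
cv2.imwrite('pics/w0.png',im[:,:,::-1])
E
```

```text
1.475 [0.3978 0.1877 0.1551] yawY 4.06 open 0.9007606387072921 grip 0.0 F [-0.51  0.65  0.26]
[[-0.071  0.997  0.   ]
 [ 0.997  0.071  0.   ]
 [ 0.     0.    -1.   ]]
[-1.2  0.1 92.6]
{'fx': 283.8801562015967, 'fy': 283.8801562015967, 'cx': 253.79272578940376, 'cy': 190.59702786869187, 'R': array([[ 9.97506865e-01,  7.05643133e-02,  8.55862733e-04],
       [ 6.72898919e-02, -9.54733539e-01,  2.89751513e-01],
       [ 2.12632374e-02, -2.88971532e-01, -9.57101525e-01]]), 't': array([-0.41098847,  0.14177129,  0.33401977])}
```

View pics/w0.png

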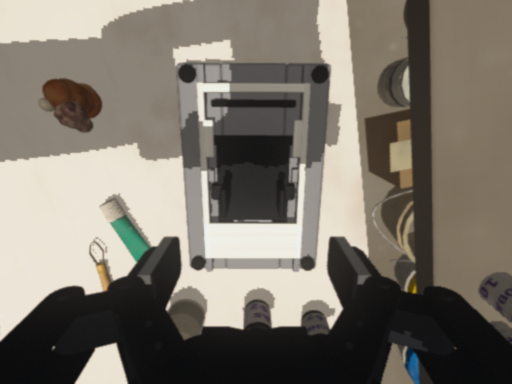

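```bash
python3 - <<'E'
from h import *
c=np.load('w0.npz');P=cloud(c,c['d'])
F=np.array([ray(c,*q,.034) for q in [(187,73.5),(320,73.5),(307.5,262.5),(197.5,262.5)]]);print(F.round(4),F.mean(0))
ex=F[2]+F[3]-F[0]-F[1];print(np.linalg.norm(ex)/2);ex/=np.linalg.norm(ex);ey=np.cross([0,0,1],ex);O=F.mean(0);print('yaw',np.degrees(np.arctan2(ex[1],ex[0])))
sub=P[130:225,200:315].reshape(-1,3);t=sub[(sub[:,2]>.060)&(sub[:,2]<.075)];X=np.c_[(t-O)@ex,(t-O)@ey]*1e3
for s in (1,-1):
    x=X[X[:,1]*s>0];print(len(x),x.min(0),x.max(0),x.mean(0))
print(t.mean(0))
for v in (100,107,136):print(v,((ray(c,254,v,.034)-O)@ex*1e3).round(1),((P[v,254]-O)@ex*1e3).round(1),P[v,254,2])
cv2.imwrite('pics/w0c.png',cv2.resize(c['im'][55:275,170:335,::-1],None,fx=3.5,fy=2.7*1,interpolation=cv2.INTER_CUBIC))
E
```

```text
[[0.3385 0.281  0.034 ]
 [0.4448 0.2885 0.034 ]
 [0.4563 0.1174 0.034 ]
 [0.3491 0.1099 0.034 ]] [0.3971557  0.19918532 0.034     ]
0.17142025993651347
yaw -86.29704215105245
220 [ 0.8875176  20.34808914] [24.84530438 26.09402798] [12.34900054 22.83434331]
222 [  0.97975704 -27.2711303 ] [ 23.89567946 -21.53009692] [ 11.96527978 -23.95380268]
[0.39727661 0.18701144 0.06596696]
100 -65.5 -65.5 0.03564800591437686
107 -60.0 -59.9 0.027365838596327564
136 -36.3 -36.2 0.033004745863713277
```

View pics/w0c.png

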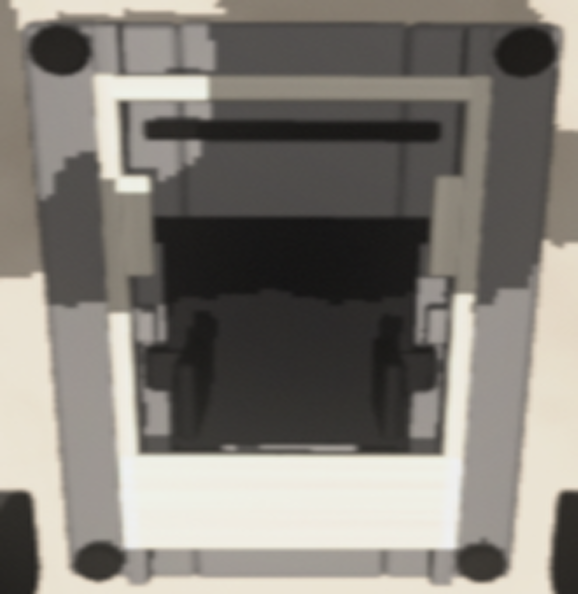

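>>> send_rows(
  plan=[-0.5,0,35,0,90,-0.5,0,65,0,90,-0.5,0,82,0,90,-0.5,0,90,0,90,-0.5,0,92,0,90,-0.5,0,92,0,90],
)

```text
clock: 2.28
position: [0.399, 0.1864, 0.0639]
eef_rot: [0.682, 0.731, 0.001, 0.0]
ft_force: [0.9, -0.5, 0.9]
opening: 0.903
grip_force: 0.0
```

```bash
python3 - <<'E'
from st import *
print(rel([.3975,.187,.0625]),o['joint_torque'])
E
```

```text
2.275 [0.399  0.1864 0.0639] yawY 3.92 open 0.9032602107417307 grip 0.0 F [ 0.92 -0.51  0.85]
[ 0.7 -1.5  1.4] [ 6.40217937e-02 -2.28876275e+01 -3.19700396e+01  1.90961560e-03
 -2.82049274e-03 -4.52756638e-05]
```

>>> send_rows(
  plan=[0,-0.5,1,0,70,0,-0.5,1,0,60,0,-0.5,1,0,56,0,-0.5,1,0,56],
  force=20,
)

```text
clock: 2.78
position: [0.3985, 0.1862, 0.0629]
eef_rot: [0.683, 0.731, 0.001, 0.0]
ft_force: [-1.2, -0.8, 6.3]
opening: 0.562
grip_force: 4.8
```

>>> send_rows(
  plan=[0,0,0,0,52,0,0,0,0,49,0,0,0,0,49],
)

```text
clock: 3.15
position: [0.3988, 0.1862, 0.0634]
eef_rot: [0.683, 0.731, 0.001, 0.001]
ft_force: [-1.2, -1.1, 8.6]
opening: 0.493
grip_force: 8.2
```

>>> send_rows(
  plan=[0,0,0,0,45,0,0,0,0,40,0,0,0,0,40,0,0,0,0,40],
)

```text
clock: 3.65
position: [0.3983, 0.1862, 0.0639]
eef_rot: [0.683, 0.731, -0.0, -0.0]
ft_force: [-5.8, -1.8, 14.0]
opening: 0.447
grip_force: 18.9
```

>>> send_rows(
  plan=[0,0,0,0,40,0,0,0,0,40],
)

```text
clock: 3.9
position: [0.3983, 0.1862, 0.0639]
eef_rot: [0.683, 0.731, -0.0, -0.0]
ft_force: [-7.3, -2.5, 13.8]
opening: 0.446
grip_force: 18.9
```

>>> send_rows(
  plan=[0,-0.3,-0.5,0,40,0,-0.6,-1,0,40,0,-0.6,-1,0,40],
)

```text
clock: 4.28
position: [0.3982, 0.1862, 0.0641]
eef_rot: [0.683, 0.731, 0.001, 0.001]
ft_force: [-0.5, -0.8, 7.1]
opening: 0.445
grip_force: 20.4
```

>>> send_rows(
  plan=[0,0,-0.9,0,40,1,0,-0.9,0,40,2,0,-0.9,0,40,3,0,-0.9,0,40,3,0,-0.9,0,40],
)

```text
clock: 4.9
position: [0.3972, 0.1889, 0.0641]
eef_rot: [0.682, 0.731, -0.0, 0.0]
ft_force: [0.8, -4.5, 5.1]
opening: 0.442
grip_force: 21.2
```

>>> send_rows(
  plan=[1,0,-0.5,0,40,2,0,-0.5,0,40,3.5,0,-0.5,0,40,5,0,-0.5,0,40,6.5,0,-0.5,0,40,8,0,-0.5,0,40,8,0,-0.5,0,40],
)

```text
clock: 5.78
position: [0.3962, 0.1972, 0.0641]
eef_rot: [0.683, 0.731, -0.0, -0.0]
ft_force: [0.4, -0.5, 0.4]
opening: 0.442
grip_force: 20.1
```

```bash
python3 - <<'E'
from st import *
c=bot.calibration('wrist');im,d=bot.camera('wrist');np.savez('w1.npz',im=im,d=d,**c)
P=cloud(c,d)
O=np.array([.3971557,.19918532,.034]);a=np.radians(-86.2);ex=np.array([np.cos(a),np.sin(a),0])
g=cv2.cvtColor(im,cv2.COLOR_RGB2GRAY)
for v in range(60,180):
    x=((ray(c,254,v,.034)-O)@ex*1e3).round(1)
    if -75<x<-10: print(x,g[v,254],P[v,254,2].round(3),end=' | ')
E
```

```text
5.775 [0.3962 0.1972 0.0641] yawY 3.91 open 0.4424440561093348 grip 20.13635963201523 F [ 0.39 -0.47  0.43]
-74.7 156 0.039 | -74.2 156 0.039 | -73.8 156 0.038 | -73.3 156 0.038 | -72.8 150 0.04 | -72.3 131 0.038 | -71.8 103 0.038 | -71.3 92 0.027 | -70.8 91 0.028 | -70.3 91 0.029 | -69.8 90 0.027 | -69.3 89 0.029 | -68.8 91 0.027 | -68.3 90 0.028 | -67.8 90 0.027 | -67.3 90 0.027 | -66.8 82 0.028 | -66.3 52 0.033 | -65.8 31 0.035 | -65.2 26 0.035 | -64.7 27 0.037 | -64.2 29 0.035 | -63.7 27 0.035 | -63.2 27 0.036 | -62.7 27 0.036 | -62.2 27 0.036 | -61.7 26 0.036 | -61.1 26 0.035 | -60.6 36 0.035 | -60.1 63 0.028 | -59.6 82 0.029 | -59.1 88 0.029 | -58.5 88 0.027 | -58.0 88 0.028 | -57.5 88 0.027 | -57.0 88 0.188 | -56.4 88 0.028 | -55.9 88 0.027 | -55.4 88 0.027 | -54.9 88 0.028 | -54.3 86 0.027 | -53.8 87 0.028 | -53.3 87 0.028 | -52.7 86 0.028 | -52.2 87 0.028 | -51.7 85 0.027 | -51.1 86 0.028 | -50.6 86 0.028 | -50.0 85 0.028 | -49.5 85 0.029 | -49.0 76 0.027 | -48.4 44 0.033 | -47.9 22 0.034 | -47.3 21 0.033 | -46.8 21 0.034 | -46.2 22 0.034 | -45.7 23 0.034 | -45.1 23 0.034 | -44.6 22 0.034 | -44.0 22 0.035 | -43.5 22 0.034 | -42.9 23 0.035 | -42.4 23 0.034 | -41.8 22 0.034 | -41.3 22 0.034 | -40.7 22 0.033 | -40.1 21 0.034 | -39.6 21 0.034 | -39.0 21 0.034 | -38.5 21 0.034 | -37.9 21 0.034 | -37.3 20 0.035 | -36.8 20 0.034 | -36.2 20 0.033 | -35.6 20 0.034 | -35.1 19 0.034 | -34.5 19 0.034 | -33.9 20 0.033 | -33.3 19 0.034 | -32.8 20 0.033 | -32.2 19 0.035 | -31.6 20 0.034 |
```

>>> send_rows(
  plan=[1.5,0,0,0,40,3,0,0,0,40,4.5,0,0,0,40,6,0,0,0,40,7.5,0,0,0,40,9,0,0,0,40,9.5,0,0,0,40,9.5,0,0,0,40],
)

```text
clock: 6.82
position: [0.3958, 0.2065, 0.0644]
eef_rot: [0.683, 0.731, -0.0, -0.0]
ft_force: [-0.1, -0.3, -1.6]
opening: 0.442
grip_force: 20.2
```

>>> send_rows(
  plan=[0.5,0,0,0,40,1,0,0,0,40,1,0,0,0,40],
)

```text
clock: 7.2
position: [0.3958, 0.2075, 0.0644]
eef_rot: [0.683, 0.731, -0.0, -0.0]
ft_force: [-0.7, -0.5, -1.4]
opening: 0.442
grip_force: 20.2
```

>>> send_rows(
  plan=[0.5,0,0,0,40,1,0,0,0,40,1,0,0,0,40],
)

```text
clock: 7.58
position: [0.3957, 0.2085, 0.0644]
eef_rot: [0.683, 0.731, 0.0, 0.0]
ft_force: [0.2, 0.6, -1.6]
opening: 0.443
grip_force: 20.2
```

>>> send_rows(
  plan=[0.5,0,0,0,40,1,0,0,0,40,1,0,0,0,40],
)

```text
clock: 7.95
position: [0.3956, 0.2095, 0.0644]
eef_rot: [0.683, 0.731, -0.0, 0.0]
ft_force: [-0.5, 0.2, -1.8]
opening: 0.444
grip_force: 20.2
```

>>> send_rows(
  plan=[0.3,0,0,0,40,0.6,0,0,0,40,0.6,0,0,0,40],
)

```text
clock: 8.32
position: [0.3956, 0.2099, 0.0644]
eef_rot: [0.683, 0.731, -0.0, 0.0]
ft_force: [-0.5, -1.3, -0.8]
opening: 0.44
grip_force: 20.3
```

>>> send_rows(
  plan=[0.3,0,0,0,40,0.6,0,0,0,40,0.6,0,0,0,40],
)

```text
clock: 8.7
position: [0.3955, 0.2105, 0.0644]
eef_rot: [0.683, 0.731, -0.0, 0.0]
ft_force: [-0.7, -2.6, -1.1]
opening: 0.443
grip_force: 20.4
```

>>> send_rows(
  plan=[0,0,0,0,40],
)

```text
clock: 8.82
position: [0.3955, 0.2105, 0.0644]
eef_rot: [0.683, 0.731, -0.0, 0.0]
ft_force: [-0.6, -2.8, -1.2]
opening: 0.441
grip_force: 20.4
```

>>> send_rows(
  plan=[0,0,-1,0,40,0,0,-2,0,40,0,0,-3,0,40,0,0,-3,0,40],
)

```text
clock: 9.32
position: [0.3954, 0.2106, 0.0674]
eef_rot: [0.683, 0.731, -0.0, -0.0]
ft_force: [-0.5, -2.8, -3.1]
opening: 0.441
grip_force: 20.4
```

>>> send_rows(
  plan=[0,0,-3,0,40,0,0,-7,0,40,0,0,-12,0,40,0,0,-20,0,40,0,0,-32,0,40,0,0,-46,0,40,0,0,-58,0,40,0,0,-60,0,40],
)

```text
clock: 10.32
position: [0.3964, 0.211, 0.129]
eef_rot: [0.683, 0.731, 0.001, 0.001]
ft_force: [0.8, 0.3, -1.5]
opening: 0.441
grip_force: 20.7
```

>>> send_rows(
  plan=[0,0,-10,0,40,0,0,-20,0,40,0,0,-20,0,40],
)

```text
clock: 10.7
position: [0.3962, 0.2109, 0.1486]
eef_rot: [0.683, 0.731, 0.001, 0.001]
ft_force: [-0.5, -0.2, -1.6]
opening: 0.44
grip_force: 20.7
```

```bash
python3 - <<'E'
from st import *
print(R.round(4),rel([.508,-.131,o['position'][2]]))
im,d=bot.camera('side');c=bot.calibration('side');P=cloud(c,d)
cv2.imwrite('pics/s1.png',im[100:300,130:400,::-1].repeat(2,0).repeat(2,1))
E
```

```text
10.7 [0.3962 0.2109 0.1486] yawY 3.91 open 0.44012262293313564 grip 20.725366473197937 F [-0.52 -0.22 -1.63]
[[-6.830e-02  9.977e-01  2.000e-03]
 [ 9.977e-01  6.830e-02  7.000e-04]
 [ 5.000e-04  2.100e-03 -1.000e+00]] [-348.7   88.2   -0. ]
```

View pics/s1.png

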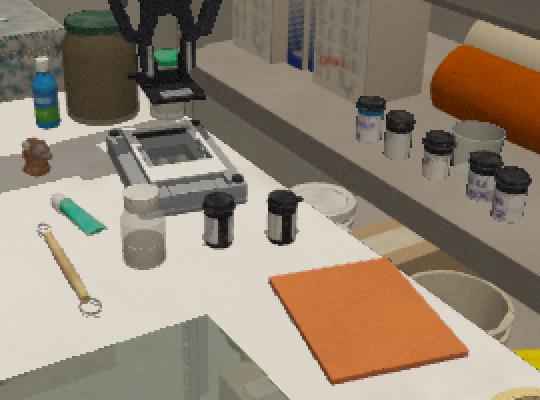

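>>> send_rows(
  plan=[-12,3,0,0,40,-40,10,0,0,40,-80,20,0,0,40,-125,32,0,1,40,-170,43,0,1,40,-215,54,0,2,40,-260,66,0,2,40,-300,76,0,2,40],
)

```text
clock: 11.75
position: [0.4917, -0.0859, 0.1469]
eef_rot: [0.696, 0.718, -0.0, -0.0]
ft_force: [0.0, 0.0, -1.6]
opening: 0.441
grip_force: 20.7
```

>>> send_rows(
  plan=[-25,6,0,0,40,-40,10,0,0,40,-48,12,0,0,40,-48.5,12,0,0,40,-48.5,12,0,0,40],
)

```text
clock: 12.38
position: [0.5053, -0.1308, 0.1473]
eef_rot: [0.695, 0.719, 0.0, -0.0]
ft_force: [0.7, -0.6, -1.6]
opening: 0.443
grip_force: 20.7
```

```bash
python3 - <<'E'
from st import *
print(R.round(4),rel([.508,-.131,.0455]))
im,d=bot.camera('top');c=bot.calibration('top');P=cloud(c,d)
im2,d2=bot.camera('wrist');c2=bot.calibration('wrist');
g=im2.copy();cv2.imwrite('pics/w2.png',g[:,:,::-1])
E
```

```text
12.375 [ 0.5053 -0.1308  0.1473] yawY 1.96 open 0.44346782836759585 grip 20.723763406276703 F [ 0.65 -0.55 -1.57]
[[-3.430e-02  9.994e-01 -2.000e-04]
 [ 9.994e-01  3.430e-02  3.000e-04]
 [ 3.000e-04 -2.000e-04 -1.000e+00]] [ -0.3   2.8 101.8]
```

View pics/w2.png

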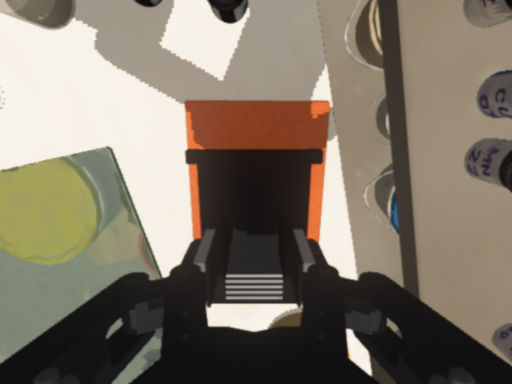

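>>> send_rows(
  plan=[0,1,12,0,40,0,2,35,0,40,0,2.5,60,0,40,0,2.5,80,0,40,0,2.5,92,0,40,0,2.5,97,0,40,0,2.5,98,0,40,0,2.5,98,0,40],
)

```text
clock: 13.48
position: [0.5085, -0.1317, 0.0502]
eef_rot: [0.695, 0.719, 0.0, 0.001]
ft_force: [0.4, 0.5, -1.3]
opening: 0.441
grip_force: 20.7
```

>>> send_rows(
  plan=[0,0,0.5,0,40,0,0,1,0,40,0,0,1,0,40],
)

```text
clock: 13.85
position: [0.508, -0.1315, 0.0485]
eef_rot: [0.695, 0.719, 0.0, 0.0]
ft_force: [0.0, 0.3, -1.1]
opening: 0.441
grip_force: 20.7
```

>>> send_rows(
  plan=[0,0,0.5,0,40,0,0,1,0,40,0,0,1,0,40],
)

```text
clock: 14.22
position: [0.5079, -0.1314, 0.0473]
eef_rot: [0.695, 0.719, -0.0, -0.0]
ft_force: [-0.2, -0.2, -1.2]
opening: 0.442
grip_force: 20.7
```

>>> send_rows(
  plan=[0,0,0.5,0,40,0,0,1,0,40,0,0,1,0,40],
)

```text
clock: 14.6
position: [0.5079, -0.1315, 0.0463]
eef_rot: [0.695, 0.719, -0.0, -0.0]
ft_force: [-0.3, 0.3, -1.9]
opening: 0.441
grip_force: 20.7
```

>>> send_rows(
  plan=[0,0,0.5,0,40,0,0,1,0,40,0,0,1,0,40],
)

```text
clock: 14.98
position: [0.5079, -0.1314, 0.0453]
eef_rot: [0.695, 0.719, -0.0, -0.0]
ft_force: [0.7, -0.3, -2.1]
opening: 0.449
grip_force: 20.7
```

>>> send_rows(
  plan=[0,0,0.4,0,40,0,0,0.8,0,40,0,0,0.8,0,40],
)

```text
clock: 15.35
position: [0.5079, -0.1314, 0.0446]
eef_rot: [0.695, 0.719, -0.0, -0.0]
ft_force: [-0.2, -0.1, -1.8]
opening: 0.444
grip_force: 20.7
```

>>> send_rows(
  plan=[0,0,0.3,0,40,0,0,0.6,0,40,0,0,0.6,0,40],
)

```text
clock: 15.72
position: [0.508, -0.1315, 0.0442]
eef_rot: [0.695, 0.719, -0.0, -0.0]
ft_force: [-1.1, 0.1, 0.5]
opening: 0.444
grip_force: 21.2
```

>>> send_rows(
  plan=[0,0,0.6,0,48,0,0,0.6,0,48],
)

```text
clock: 15.98
position: [0.5081, -0.1315, 0.0436]
eef_rot: [0.695, 0.719, 0.0, 0.0]
ft_force: [-0.5, 0.1, -0.5]
opening: 0.48
grip_force: 8.7
```

>>> send_rows(
  plan=[0,0,0.4,0,51,0,0,0.4,0,51],
)

```text
clock: 16.23
position: [0.5081, -0.1315, 0.0432]
eef_rot: [0.695, 0.719, 0.0, 0.0]
ft_force: [0.6, 0.3, 2.1]
opening: 0.513
grip_force: 7.2
```

>>> send_rows(
  plan=[0,0,0.4,0,54,0,0,0.8,0,58,0,0,1.1,0,62,0,0,1.1,0,66,0,0,1.1,0,66],
)

```text
clock: 16.85
position: [0.5079, -0.1315, 0.0419]
eef_rot: [0.695, 0.719, -0.0, -0.0]
ft_force: [0.1, -0.1, 0.5]
opening: 0.658
grip_force: 0.0
```

>>> send_rows(
  plan=[0,0,0,0,75,0,0,0,0,85,0,0,-5,0,85,0,0,-20,0,85,0,0,-50,0,85,0,0,-90,0,85,0,0,-120,0,85,0,0,-130,0,85],
)

```text
clock: 17.85
position: [0.5094, -0.132, 0.1756]
eef_rot: [0.695, 0.719, 0.001, 0.003]
ft_force: [-0.4, -0.9, 0.5]
opening: 0.854
grip_force: 0.0
```

>>> send_rows(
  plan=[-50,-30,0,0,85,-30,-90,0,0,85,20,-140,0,0,85,20,-140,0,0,85],
)

```text
clock: 18.35
position: [0.3644, -0.1142, 0.1698]
eef_rot: [0.695, 0.719, -0.0, -0.001]
ft_force: [-0.4, 0.2, 1.0]
opening: 0.849
grip_force: 0.0
```

```bash
python3 - <<'E'
from st import *
im,d=bot.camera('top');c=bot.calibration('top');P=cloud(c,d)
m=((im.max(2)<75)&(P[:,:,2]>.005)&(P[:,:,2]<.06)&(abs(P[:,:,0]-.508)<.06)&(abs(P[:,:,1]+.131)<.075)).astype(np.uint8)
z=P[m>0][:,2];print(m.sum(),np.percentile(z,[5,50,95]))
r=cv2.minAreaRect(np.argwhere(m)[:,::-1].astype(np.float32));print(r,ray(c,*r[0],.014))
cv2.imwrite('pics/t1.png',cv2.resize(im[130:290,130:400,::-1],None,fx=2.9,fy=2.9))
E
```

```text
18.35 [ 0.3644 -0.1142  0.1698] yawY 1.93 open 0.8490587203024191 grip 0.0 F [-0.4   0.22  1.01]
594 [0.01158764 0.01459612 0.04651403]
((345.5, 181.0), (32.0, 45.0), 90.0) [ 0.50792441 -0.12822502  0.014     ]
```

View pics/t1.png

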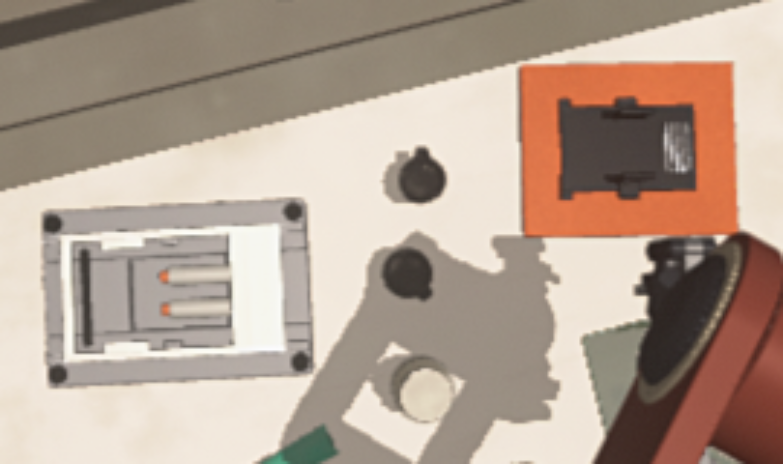

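```bash
python3 -c "
from station import bot
print(bot.hand_in())"
```

```text
the job is handed in; nothing more can be done
None
```

The cover was pinched, slid until it lightly touched the buffer (under 3 N), and lifted off. It now lies flat, right way up, in the middle of the tile with the gripper clear, and the job was handed in at about 18 s of the 48 s allowed.

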